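Lock a tube rack in the bench vice

ROBOT

A 7-joint arm with a two-finger parallel gripper is mounted at the origin on the work surface. World frame = base frame: x ahead of the robot, y to its left, z up, the work surface at z = 0. Lengths are in mm, angles in rad, forces in N, time in s.
With the tool pointing down it reaches from about 400 to 900 mm from the base axis. Payload 5.6 kg.
Tool frame: the origin (TCP) lies midway between the tips of the shut fingers; the grasp point (between the pads) lies 19 mm behind it; x points along the fingers, y is the direction in which the jaws open and shut, and the axes are right-handed (so a half turn about x gives the same grasp; the last joint's range is limited). The gripper opens to 92 mm and grips with 3 to 60 N. Pads are 20 mm wide; open, the fingers measure 128 mm over their backs; the gripper's body (75 mm by 189 mm) begins 69 mm behind the grasp point.
Start: joints at [-1.304, 0.468, -0.012, 1.603, 0.006, 1.071, -0.056], TCP at [198.206, 619.051, 214.592] pointing down, gripper open.
Joint ranges: [-2.53, 2.53], [-0.31, 2.02], [-1.57, 1.55], [0.28, 2.44], [-1.29, 4.43], [0.15, 1.84], [-2.92, 2.92]. Speed limits (rad/s): [2.57, 2.57, 3.14, 3.14, 3.14, 3.14, 3.14].

INTERFACE

Orientations are given as a rotation vector (axis times angle).
In Python, from cell import robot, grip, kin, viewer gives the robot as it stands. Calls block until the motion is done:
- robot.movep(position, orientation): joint-space move of the TCP to a pose.
- robot.servo_line(position, feed=150, rotation=None): straight line of the TCP; rotation=None keeps the orientation; feed is the mean speed in mm/s.
- robot.goto_joints(angles): joint-space move.
- grip(opening, newtons=None): opening from 0.0 (shut) to 1.0 (fully open); newtons is the grip in N (None keeps the last); returns when the fingers have stopped.
- robot.hold(seconds).
- kin.ik(position, orientation): joint angles nearest the present ones, or None.
- robot.observe(): the state.
- viewer.read_camera(name): name is "side" or "top" or "wrist"; returns the picture (400x640x3 uint8, red, green, blue); there is no depth.
- viewer.camera_info(name): a dict with "camera_matrix" (3x3 intrinsics, pixels), "R" (3x3) and "t" (3): a world point X has camera coordinates R X + t. Camera axes: x right, y down, z forward; pixel columns grow to the right and rows downward; lengths in mm; the calibration is good to about 2 mm. A picture is of the moment at which its call begins: read the wrist's pose just before it. camera_info takes no time and is no camera call; for the wrist camera it gives the pose at the moment of the call.
A pose or a line that the arm cannot do raises robot.IKError and nothing moves.
- robot.job_done(): hands the job in, once; it reports no verdict.
Trained networks look in the newest picture that a camera, given by its name, has taken for a name from the list of things; names that differ only in an ending like _2 or _b are one class to them, and where a whole thing is asked for, a point or a joint stands for the part that bears it (a point fixed in the world has none). Each returns a list of dicts, best first, with "confidence" (0 to 1); they miss things now and then, are a little off and sometimes report something else, mostly with a low value. They report only what shows in the picture. A call takes as long as a camera call.
- viewer.silhouettes(name, camera): "mask" (400x640 bool, what is visible of it).
- viewer.pinpoint(name, camera): "at" ([x, y, z] in mm, in the coordinates of the camera as it stood for that picture, good to about 4 mm: a listed point, or the origin of a listed thing).
The state is a dict: "t": time; "joints": joint angles; "joint_velocities": joint speeds; "joint_torque": joint torques, N m; "tcp_pos": TCP position; "tcp_rot": TCP orientation; "contact_force": force on the tool from outside, world axes, zero at the start; "wrist_torque": the same for the moment, N m; "grip_width": opening from 0.0 (shut) to 1.0 (fully open).
Only numpy, scipy, OpenCV 4.12 (cv2) and the standard library are available. Lean on these libraries where they do the work, as an engineer would, in place of code of your own. Each camera call takes 0.05 s, during which the arm holds its last target. There are 200 camera calls.

TASK

The black tube rack stands loose in the aluminium rack vice: slide the vice's carriage forward until its jaw pushes the rack square and snug against the fixed end wall, with no play left. Then lock the carriage there by turning its T-shaped clamp knob clockwise until it is firmly tight, stopping as soon as you feel it tight because forcing it further damages the clamp. Let go, and leave the other things on the bench where they are.

Things in the scene. Friction and masses are not known exactly. Their poses are not given: they have to be found in the camera images.
- vice: Aluminium rack vice, fixed on the bench, its place and yaw varying: plate 110 x 290 x 12 mm, origin at the centre of its underside. Its y axis is the slide direction and points to the fixed end wall (110 mm wide, 15 mm thick, top 54 mm above the bench), inner face at y = +130 mm. A steel rail 36 mm wide lies on the plate from y = -140 to -27 mm and carries the carriage.
- carriage (a joint): Slide of the carriage along the vice's +y, in m: 0 = drawn fully back (starts at 0 to 0.028), larger = nearer the end wall; 0.070 when the jaw holds the rack against the wall. Unlocked it moves with about 2 N and stays where it is left; it can be dragged by its knob. The knob's axis is at vice x = 0, y = -116 mm + this reading.
- jaw (a point): Centre of the jaw's front face, the face that meets the rack: 34 mm above the bench, 48 mm ahead (vice +y) of the knob's axis, axes as the vice. The jaw is a plate 80 mm wide, 14 mm thick, top 54 mm above the bench, on the front of the carriage, an aluminium block 66 mm wide and 62 mm long, top 49 mm above the bench.
- knob (a joint): Turn of the clamp knob, rad, growing clockwise seen from above (tightening); starts at 0.1 to 0.7, stays where left. Free, it needs 0.12 N m while moving (about 0.03 held at a pause) until its foot bites, anywhere from 1.7 to 3.5, to be felt. Then the torque rises 0.11 N m per rad. Firmly tight: 0.45 to 0.8 rad past the bite, 0.05 to 0.09 N m over free; 1 rad past damages it. May need a regrasp.
- knob_grip (a point): Point on the knob's axis at the height to grip it, 90 mm above the bench. The knob is black: a round boss (33 mm across) on the carriage with an upright flat T-bar above it, 52 mm long, 13 mm thick, its underside 68 mm and its top 102 mm above the bench. The point's x axis runs along the bar and turns with it, z is up; pinch the bar across its 13 mm thickness from above.
- clamp_foot: Small steel foot under the knob, hidden inside the carriage, pressed on the rail by the knob: 3 mm down per rad; not to be touched. Origin at the centre of its underside. It is held on a stiff spring, and friction on the rail locks the carriage.
- rack_center (a point): Centre of the black tube rack, a solid-looking block 86 mm (its x) by 128 mm (its y) and 40 mm high, 0.35 kg, with rows of wells and a few clear caps 4 mm proud of its top. It stands on the vice's plate, its long side along the slide, up to 20 mm short of the end wall and up to 3 degrees askew; the point is half-way up. Home against the wall its centre is at vice y = +66 mm.
- green_rack: Bystander: green rack 85 x 125 x 34 mm beside the vice, origin under its centre.
- yellow_rack: Bystander: long yellow rack 62 x 200 x 30 mm beside the vice on the robot's side, origin under its centre.
- pipette: Bystander: grey-white hand pipette about 240 mm long and 24 mm high lying beside the vice, origin under its body.
- red_tip_box: Bystander: red box with a pale lid 125 x 90 x 85 mm, origin under its centre.
- blue_tip_box: Bystander: blue box 124 x 89 x 89 mm, origin under its centre.
- jar: Bystander: glass jar 60 mm across, 75 mm high, origin under its centre.
- tip_cup: Bystander: clear cup 70 mm across, 60 mm high, origin under its centre.

How it is judged (in metres and radians):
On the way:
1. the jaw has pushed the rack home against the end wall (value of joint carriage above 0.067 m and y of rack_center in the frame of vice above 0.0635 m), for 0.2 s.
At the end, for the whole second after the job is handed in: The clamp foot presses on its rail with over 14 N; the jaw is within 3 mm of its closed position and the rack within 2.5 mm of home against the end wall, square within 0.04 rad and flat on the plate; all at rest (all of step 1 and contact force between clamp_foot and anything else above 14 N and z of rack_center in the frame of vice below 0.036 m and angle between the y axis of rack_center and the y axis of vice, either way round below 0.04 rad and linear speed of clamp_foot below 0.01 m/s); the robot touches nothing.
It fails at once if the clamp is overtightened (foot force above 45 N) (contact force between clamp_foot and anything else above 45 N).
It fails at once if the rack is tipped (angle between rack_center's own z axis and vertical above 0.3 rad).
It fails at once if a bystander is moved more than 30 mm (distance of any of green_rack, yellow_rack, pipette, red_tip_box, blue_tip_box, jar, tip_cup from where it was at the start of the episode above 0.03 m).
It also fails if it takes over 58 s, if anything falls off the work surface, if the arm or the gripper's body presses on something with over 40 N, if the wrist force passes 120 N, or if a joint passes its speed limit or range.

## Working session

There is one attempt and no reset: what is moved stays moved. The work goes in short steps, each a Python script; the robot and the scene stay as the last script left them, time stands still between calls to the robot, and variables do not carry over. Pictures are saved under pics/ and viewed, about 8 in all and at most 12, crops included, and the job is handed in when it is done.

```bash
mkdir -p pics; ls; cat > h.py <<'E'
import numpy as np, cv2
from cell import robot, grip, kin, viewer
from scipy.spatial.transform import Rotation as Ro
def save(im,n): cv2.imwrite('pics/'+n,cv2.cvtColor(im,cv2.COLOR_RGB2BGR))
def w(at,ci): return np.array(ci["R"]).T@(np.array(at)-np.array(ci["t"]))
def ray(px,ci,z):
    R=np.array(ci["R"]);K=np.array(ci["camera_matrix"]);d=R.T@np.linalg.solve(K,[px[0],px[1],1]);c=-R.T@np.array(ci["t"])
    return c+d*(z-c[2])/d[2]
E
python3 - <<'E'
from h import *
np.set_printoptions(precision=2,suppress=True)
ims=[]
for c in("top","side"):
    ci=viewer.camera_info(c); im=viewer.read_camera(c); ims.append(im)
    for n in("knob_grip","rack_center","jaw","vice"):
        print(c,n,[(w(d["at"],ci),round(d["confidence"],2)) for d in viewer.pinpoint(n,c)[:2]])
save(ims[0],"top0.png");save(ims[1],"side0.png")
o=robot.observe();print(o)
E
```

```text
pics
top knob_grip [(array([612.94, -54.38,  86.93]), 0.48)]
top rack_center [(array([582.8 , 114.73,  33.89]), 0.8), (array([ 313.84, -317.02,   -0.08]), 0.18)]
top jaw [(array([604.45,  -3.35,  33.3 ]), 0.69), (array([591.58,  56.89,  -0.1 ]), 0.41)]
top vice [(array([588.09,  59.11,   1.41]), 0.95), (array([580.65, 113.54,  34.15]), 0.47)]
side knob_grip [(array([615.33, -53.7 ,  91.3 ]), 0.7), (array([705.65,  13.77,   3.83]), 0.48)]
side rack_center [(array([577.02, 119.59,  32.11]), 0.94), (array([453.05,  91.11,  -4.03]), 0.52)]
side jaw [(array([603.44,  -8.22,  30.57]), 0.65)]
side vice [(array([590.92,  59.84,  -0.43]), 0.84)]
{'t': 0.5, 'joints': array([-1.3 ,  0.47, -0.01,  1.6 ,  0.01,  1.07, -0.06]), 'joint_velocities': array([-0., -0., -0.,  0.,  0., -0., -0.]), 'joint_torque': array([ -0.  , -52.  ,  -0.01, -24.38,  -0.06,   0.01,   0.  ]), 'tcp_pos': array([198.21, 619.  , 214.53]), 'tcp_rot': array([ 0.24,  1.56, -0.24]), 'contact_force': array([ 0.65, -0.48, -0.35]), 'wrist_torque': array([-0.01, -0.05, -0.04]), 'grip_width': 1.0006296267322783}
```

View pics/top0.png

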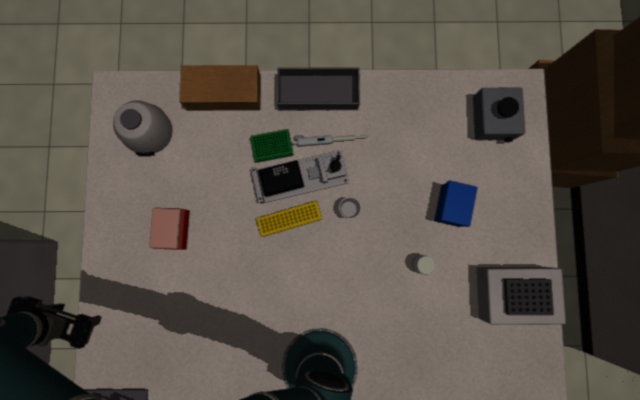

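View pics/side0.png

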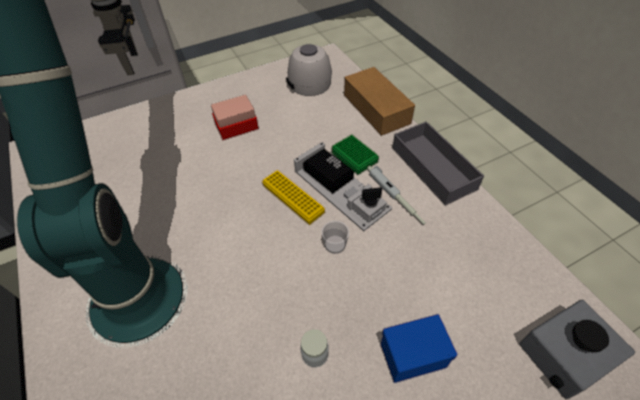

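```bash
python3 - <<'E'
from h import *
np.set_printoptions(precision=3,suppress=True)
robot.goto_joints([0.06,.468,-.012,1.603,.006,1.071,0.0])
o=robot.observe();M=Ro.from_rotvec(o["tcp_rot"]).as_matrix();print(o["tcp_pos"],"a",np.arctan2(M[1,1],M[0,1]))
robot.movep([610,-30,270],down(0.2))
o=robot.observe();print(o["t"],o["joints"],o["tcp_pos"])
ci=viewer.camera_info("wrist");im=viewer.read_camera("wrist");save(im,"w0.png")
for n in("knob_grip","rack_center","jaw","vice"):
    print(n,[(w(d["at"],ci),round(d["confidence"],2)) for d in viewer.pinpoint(n,"wrist")[:2]])
for n in("knob","rack_center"):
  for d in viewer.silhouettes(n,"wrist")[:1]:
    m=d["mask"].astype(np.uint8); c=max(cv2.findContours(m,0,2)[0],key=cv2.contourArea)
    print(n,d["confidence"],m.sum(),cv2.minAreaRect(c),np.array([ray(p,ci,102 if n=="knob" else 52)[:2] for p in cv2.boxPoints(cv2.minAreaRect(c))]))
for a in (2.2,1.8,1.4,.8,0,-.8,-1.6,-2,-2.4): print(a,kin.ik([610,-50,71],down(a)))
E
```

```text
[646.601 -65.231 214.134] a -0.044478557709495485
3.7833 [ 0.053  0.353 -0.078  1.64   0.03   1.147  0.169] [610.293 -28.843 271.3  ]
knob_grip [(array([614.544, -55.565,  91.991]), 0.72)]
rack_center [(array([578.086, 116.209,  35.742]), 0.72)]
jaw [(array([599.298,  -5.325,  37.252]), 0.64)]
vice [(array([590.84 ,  56.617,   0.29 ]), 0.81), (array([ 491.719, -424.517,   -1.625]), 0.23)]
knob 0.56 949 ((321.4853515625, 197.69117736816406), (47.162109375, 26.410781860351562), 30.963762283325195) [[584.991 -49.344]
 [594.985 -21.248]
 [644.389 -39.198]
 [635.161 -68.253]]
rack_center 0.82 7874 ((316.4443054199219, 53.93737030029297), (109.291015625, 77.05998992919922), 88.9583740234375) [[525.141 152.013]
 [607.336 170.113]
 [635.605  59.105]
 [546.248  39.326]]
2.2 [ 0.329  0.623 -0.407  1.778  0.326  0.807  1.963]
1.8 [ 0.272  0.609 -0.328  1.782  0.262  0.793  1.614]
1.4 [ 0.221  0.598 -0.259  1.786  0.206  0.784  1.259]
0.8 [ 0.137  0.586 -0.147  1.792  0.116  0.772  0.732]
0 [ 0.053  0.579 -0.035  1.798  0.027  0.765  0.004]
-0.8 [-0.041  0.577  0.09   1.805 -0.071  0.763 -0.714]
-1.6 [-0.148  0.583  0.233  1.813 -0.185  0.767 -1.418]
-2 [-0.211  0.591  0.318  1.817 -0.252  0.773 -1.761]
-2.4 [-0.264  0.6    0.391  1.821 -0.311  0.781 -2.112]
```

View pics/w0.png

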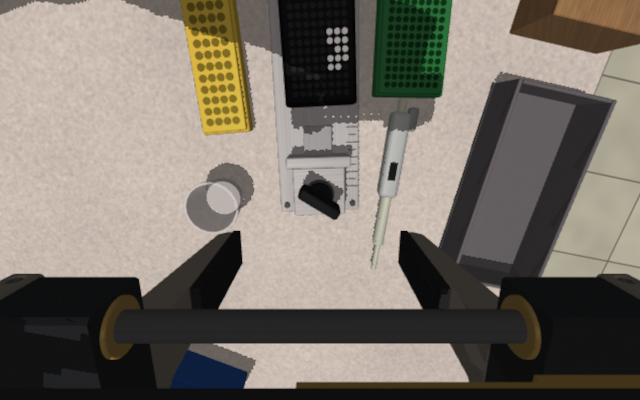

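```bash
python3 - <<'E'
from h import *
im=cv2.imread("pics/w0.png")[165:235,270:370]
cv2.imwrite("pics/w0c.png",cv2.resize(im,(800,560),interpolation=cv2.INTER_CUBIC))
E
```

```text
(no output)
```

View pics/w0c.png

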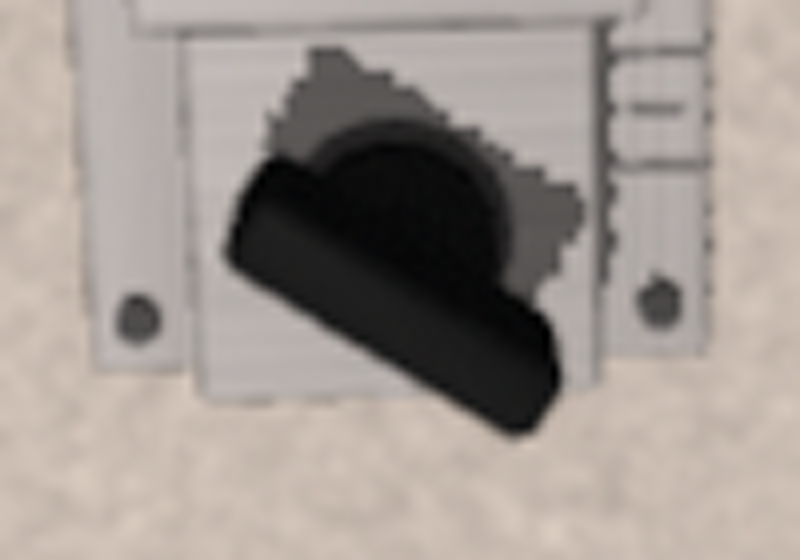

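```bash
python3 - <<'E'
from h import *
np.set_printoptions(precision=2,suppress=True)
ci=viewer.camera_info("wrist")
P=[ray((270+x/8,165+y/8),ci,102)[:2] for x,y in((228,258),(515,435))]
d=P[1]-P[0];print(P,np.linalg.norm(d),np.arctan2(d[1],d[0]))
n=np.array([-d[1],d[0]])/np.linalg.norm(d);print("centre",(P[0]+P[1])/2+6.5*n)
# block's top edges for yaw (z=49): right edge of carriage, left edge
for l in(((600,30),(597,385)),((185,35),(205,400))):
  Q=[ray((270+x/8,165+y/8),ci,z)[:2] for (x,y),z in zip(l,(49,49))];e=Q[0]-Q[1];print(Q,"yaw",np.arctan2(-e[0],e[1]))
E
```

```text
[array([588.29, -49.89]), array([632.57, -67.26])] 47.561376168423216 -0.37374730377078236
centre [612.81 -52.52]
[array([637.54, -16.42]), array([649.66, -73.18])] yaw 0.21032032537467452
[array([574.13, -29.97]), array([587.77, -88.26])] yaw 0.2299109884330572
```

```bash
python3 - <<'E'
from h import *
np.set_printoptions(precision=2,suppress=True)
a=-0.374+np.pi/2
robot.movep([613.5,-53.5,170],down(a))
robot.servo_line([613.5,-53.5,72],feed=80)
robot.hold(.2);o=robot.observe();print(o["t"],o["tcp_pos"],o["contact_force"],o["wrist_torque"])
grip(0.0,25);robot.hold(.2)
o=robot.observe();print(o["t"],o["tcp_pos"],o["contact_force"],o["wrist_torque"],o["grip_width"]*92,o["joints"])
yaw=.215;u=np.array([-np.sin(yaw),np.cos(yaw),0]);v=np.array([u[1],-u[0],0]);p0=np.array([613.5,-53.5,72])
for s in list(range(8,49,8)):
    robot.servo_line(p0+u*s,feed=40);o=robot.observe();f=o["contact_force"]
    print(s,u@f,v@f,f[2],o["wrist_torque"],u@(o["tcp_pos"]-p0))
    if abs(u@f)>12 or abs(v@f)>15: break
print(o["t"])
save(viewer.read_camera("wrist"),"w1.png")
E
```

```text
6.6167 [613.74 -53.56  72.44] [ 0.61 -0.7   0.37] [-0.01 -0.02  0.  ]
8.0 [614.29 -52.76  72.16] [ 5.95  2.37 -3.07] [ 0.64 -1.03 -0.01] 13.139565025507327 [ 0.19  0.6  -0.21  1.78  0.17  0.78  1.09]
8 0.46450407384739645 4.179054915409437 -2.5289623458524915 [ 0.25 -1.14  0.  ] 7.58676799257625
16 -0.4304075528247784 4.930946815293754 -2.152988007438844 [ 0.24 -1.13  0.03] 15.529718268507748
24 -0.13661165539186823 4.45541792019404 -2.259118612765632 [ 0.31 -1.18  0.01] 23.61311458268778
32 -0.3938898689738343 4.7189385446450345 -2.5972797778312042 [ 0.22 -1.2   0.08] 31.739851445190034
40 0.6985074654719533 4.935482677174035 -2.2778900919978633 [ 0.29 -1.17  0.05] 39.87863396636878
48 0.1862259207884601 5.574327121140921 -1.2825471887731783 [ 0.23 -1.13  0.06] 47.94488133215748
10.1
```

```bash
python3 - <<'E'
from h import *
np.set_printoptions(precision=2,suppress=True)
yaw=.215;u=np.array([-np.sin(yaw),np.cos(yaw),0]);v=np.array([u[1],-u[0],0]);p0=np.array([613.5,-53.5,72])+v*.8
for s in list(range(50,80,2)):
    robot.servo_line(p0+u*s,feed=25);o=robot.observe();f=o["contact_force"]
    print(s,u@f,v@f,f[2],o["wrist_torque"],u@(o["tcp_pos"]-p0))
    if abs(u@f)>14 or abs(v@f)>15: break
robot.hold(.3);o=robot.observe();f=o["contact_force"]
print(u@f,v@f,f[2],o["wrist_torque"],o["tcp_pos"],o["t"])
ci=viewer.camera_info("wrist");save(viewer.read_camera("wrist"),"w2.png")
for n in("knob_grip","rack_center"): print(n,[(w(d["at"],ci),round(d["confidence"],2)) for d in viewer.pinpoint(n,"wrist")[:1]])
save(viewer.read_camera("side")[120:250,220:430].repeat(3,0).repeat(3,1),"s2.png")
E
```

```text
50 -1.588468165217756 1.3147417813470892 1.8953698318586758 [-0.29 -0.43 -0.02] 49.499223659005594
52 -0.7184161745808071 -0.24153123473329868 3.874989114311216 [-0.41 -0.16  0.  ] 51.92150872767058
54 -1.6910253127432708 -1.9524431597559284 5.241512359412811 [-0.39  0.21  0.04] 54.24515789858084
56 -1.1238779249250297 -2.4406018963283698 5.073801636019635 [-0.44  0.39  0.1 ] 56.395043401863525
58 -1.5155636018558698 -1.797501826854546 5.69043678725802 [-0.42  0.36  0.05] 58.432657340148324
60 -1.2045153174256311 -1.465541870932851 4.689977967493972 [-0.45  0.41  0.02] 60.46321455958019
62 -2.827040614260394 -2.3104771240982918 5.015748682366966 [-0.56  0.38  0.02] 62.080855215316994
64 -3.152450190673993 -2.0522140043760158 4.388386635420487 [-0.85  0.27  0.06] 63.30269208843708
66 -3.4637707831814066 -2.6054596396219774 5.261162788237029 [-0.95  0.29  0.  ] 65.0227089633174
68 -4.842712951419408 -2.2293753568012775 4.6740111009260925 [-1.08  0.28  0.02] 66.73201544781139
70 -5.934557618577836 -1.7367558193807673 4.854362678776245 [-1.47  0.19  0.06] 67.76630738958865
72 -9.113697633229961 -1.954561209418443 4.300185972321073 [-2.18 -0.06  0.04] 67.91642426519122
74 -12.839124266959834 -0.9385880304774574 4.500719964139468 [-2.98 -0.3   0.1 ] 67.96898637577036
76 -16.762437282227296 -1.79968495578072 3.091505025786495 [-3.68 -0.45  0.04] 68.07303879515293
-16.406907661936675 -0.551330673113967 4.11569025688792 [-3.69 -0.51  0.16] [599.01  13.    72.04] 13.95
knob_grip [(array([597.54,   7.18,  90.27]), 0.93)]
rack_center []
```

View pics/w2.png

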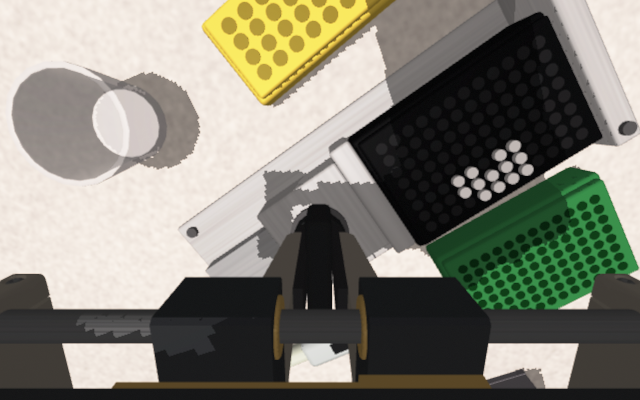

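```bash
cat >> h.py <<'E'
yaw=.215;u=np.array([-np.sin(yaw),np.cos(yaw),0]);v=np.array([u[1],-u[0],0]);p0=np.array([613.5,-53.5,72])+v*.6
A0=-0.374+np.pi/2; S=p0+u*72
def ang(o):
    M=Ro.from_rotvec(o["tcp_rot"]).as_matrix();return np.arctan2(M[1,1],M[0,1])
def turn(r,n=15):
    "command knob reading r (start .59)"
    robot.servo_line(S,rotation=down(A0-(r-.59)));
    T=[];F=[]
    for i in range(n):
        o=robot.observe();T.append(o["wrist_torque"][2]);F.append(o["contact_force"]);robot.hold(.02)
    q=.59+(A0-ang(o)+1)%(2*np.pi)-1
    f=np.mean(F,0);T=np.array(T)
    print("cmd %.2f act %.3f | T0 %.3f mean %.3f sd %.3f | Fu %.1f Fv %.1f Fz %.1f | t %.2f j7 %.2f du %.1f"%(r,q,T[:3].mean(),T[3:].mean(),T.std(),u@f,v@f,f[2],o["t"],o["joints"][6],u@(o["tcp_pos"]-p0)),flush=True)
    return q,T[3:].mean()
E
python3 - <<'E'
from h import *
turn(.59);turn(.74);turn(.89);turn(1.2);turn(1.4);turn(1.6)
E
```

```text
cmd 0.59 act 0.592 | T0 0.031 mean 0.053 sd 0.026 | Fu -9.2 Fv -1.0 Fz 4.1 | t 14.63 j7 0.97 du 67.9
cmd 0.74 act 0.742 | T0 0.067 mean 0.030 sd 0.033 | Fu -9.4 Fv -1.0 Fz 4.0 | t 15.18 j7 0.84 du 67.9
cmd 0.89 act 0.892 | T0 0.035 mean 0.047 sd 0.023 | Fu -9.4 Fv -1.1 Fz 3.9 | t 15.73 j7 0.72 du 67.9
cmd 1.20 act 1.202 | T0 0.057 mean 0.056 sd 0.024 | Fu -9.3 Fv -1.3 Fz 3.9 | t 16.44 j7 0.46 du 68.0
cmd 1.40 act 1.402 | T0 0.005 mean 0.028 sd 0.031 | Fu -8.9 Fv -1.4 Fz 3.8 | t 17.04 j7 0.29 du 68.0
cmd 1.60 act 1.602 | T0 0.008 mean 0.001 sd 0.023 | Fu -8.9 Fv -1.0 Fz 3.6 | t 17.64 j7 0.12 du 68.0
```

```bash
sed -i 's/S=p0+u\*72/S=p0+u*69.5/' h.py; python3 - <<'E'
from h import *
for r in np.arange(1.6,2.31,.1):
    q,T=turn(r,20)
    if T>.09: break
E
```

```text
cmd 1.60 act 1.601 | T0 -0.026 mean -0.021 sd 0.033 | Fu -6.0 Fv -1.7 Fz 4.4 | t 18.23 j7 0.13 du 67.9
cmd 1.70 act 1.701 | T0 0.015 mean 0.016 sd 0.023 | Fu -6.0 Fv -1.7 Fz 4.2 | t 18.81 j7 0.04 du 67.9
cmd 1.80 act 1.801 | T0 0.000 mean 0.001 sd 0.024 | Fu -6.0 Fv -1.4 Fz 4.4 | t 19.39 j7 -0.04 du 68.0
cmd 1.90 act 1.901 | T0 0.013 mean 0.023 sd 0.029 | Fu -6.1 Fv -1.4 Fz 4.2 | t 19.98 j7 -0.12 du 67.9
cmd 2.00 act 2.001 | T0 0.038 mean 0.039 sd 0.023 | Fu -5.9 Fv -1.3 Fz 4.2 | t 20.56 j7 -0.21 du 67.9
cmd 2.10 act 2.101 | T0 0.033 mean 0.048 sd 0.023 | Fu -6.2 Fv -1.4 Fz 4.2 | t 21.14 j7 -0.29 du 67.9
cmd 2.20 act 2.201 | T0 0.033 mean 0.051 sd 0.039 | Fu -6.0 Fv -1.6 Fz 4.2 | t 21.73 j7 -0.37 du 67.9
cmd 2.30 act 2.301 | T0 0.046 mean 0.056 sd 0.024 | Fu -5.9 Fv -1.4 Fz 4.4 | t 22.31 j7 -0.46 du 67.9
```

```bash
python3 - <<'E'
from h import *
import h
for s in (67.5,66.5,65.5,64.5):
    h.S=p0+u*s; turn(2.3,8)
E
```

```text
cmd 2.30 act 2.300 | T0 0.074 mean 0.029 sd 0.031 | Fu -2.5 Fv -1.8 Fz 5.4 | t 22.69 j7 -0.45 du 67.8
cmd 2.30 act 2.299 | T0 0.037 mean 0.027 sd 0.029 | Fu -0.7 Fv -1.9 Fz 5.7 | t 23.07 j7 -0.45 du 67.7
cmd 2.30 act 2.298 | T0 0.016 mean 0.043 sd 0.023 | Fu 1.0 Fv -2.0 Fz 6.3 | t 23.46 j7 -0.45 du 67.7
cmd 2.30 act 2.298 | T0 0.032 mean 0.038 sd 0.012 | Fu 3.0 Fv -2.4 Fz 6.7 | t 23.84 j7 -0.45 du 67.6
```

```bash
python3 - <<'E'
from h import *
import h
for s in (63.5,62.5):
    h.S=p0+u*s; turn(2.3,8)
E
```

```text
cmd 2.30 act 2.298 | T0 0.038 mean -0.002 sd 0.033 | Fu 4.1 Fv -2.3 Fz 6.7 | t 24.23 j7 -0.45 du 67.5
cmd 2.30 act 2.297 | T0 -0.002 mean 0.011 sd 0.036 | Fu 5.6 Fv -2.7 Fz 7.2 | t 24.61 j7 -0.45 du 67.4
```

```bash
cat >> h.py <<'E'
def turn2(r,s,n=20):
    robot.servo_line(p0+u*s,rotation=down(A0-(r-.59)))
    T=[];F=[];J=[]
    for i in range(n):
        o=robot.observe();T.append(o["wrist_torque"][2]);F.append(o["contact_force"]);J.append(o["joint_torque"]);robot.hold(.02)
    f=np.mean(F,0);J=np.array(J)
    print("cmd %.2f T %.3f | j7 first %.3f mean %.3f sd %.3f | j5 %.3f | Fu %.1f Fv %.1f Fz %.1f t %.2f du %.2f"%(r,np.mean(T),J[0,6],J[:,6].mean(),J[:,6].std(),J[:,4].mean(),u@f,v@f,f[2],o["t"],u@(o["tcp_pos"]-p0)),flush=True)
E
python3 - <<'E'
from h import *
turn2(2.3,67);turn2(2.4,67)
E
```

```text
cmd 2.30 T 0.056 | j7 first -0.071 mean -0.060 sd 0.003 | j5 -0.547 | Fu -1.7 Fv -2.1 Fz 5.5 t 25.19 du 67.72
cmd 2.40 T 0.081 | j7 first -0.175 mean -0.091 sd 0.023 | j5 -0.579 | Fu -1.7 Fv -2.1 Fz 5.5 t 25.77 du 67.73
```

```bash
sed -i 's/J\[:,6\].mean(),J/J[n\/\/2:,6].mean(),J/' h.py; python3 - <<'E'
from h import *
turn2(1.35,69.5,4)
for r in np.arange(1.45,2.36,.1): turn2(r,69.5,12)
turn2(2.4,69.5,16)
E
```

```text
cmd 1.35 T -0.098 | j7 first 0.099 mean 0.101 sd 0.001 | j5 -1.261 | Fu -5.7 Fv -1.5 Fz 4.1 t 27.04 du 67.90
cmd 1.45 T 0.014 | j7 first -0.097 mean -0.001 sd 0.029 | j5 -1.380 | Fu -6.0 Fv -2.0 Fz 4.2 t 27.49 du 67.89
cmd 1.55 T 0.005 | j7 first -0.109 mean -0.014 sd 0.028 | j5 -1.391 | Fu -5.5 Fv -1.8 Fz 3.7 t 27.94 du 67.89
cmd 1.65 T 0.011 | j7 first -0.111 mean -0.015 sd 0.028 | j5 -1.393 | Fu -5.9 Fv -1.9 Fz 3.9 t 28.39 du 67.89
cmd 1.75 T 0.024 | j7 first -0.110 mean -0.015 sd 0.028 | j5 -1.394 | Fu -6.1 Fv -1.6 Fz 4.1 t 28.84 du 67.90
cmd 1.85 T 0.021 | j7 first -0.110 mean -0.015 sd 0.028 | j5 -1.395 | Fu -6.0 Fv -1.5 Fz 4.2 t 29.29 du 67.89
cmd 1.95 T 0.024 | j7 first -0.120 mean -0.025 sd 0.028 | j5 -1.404 | Fu -5.9 Fv -1.7 Fz 4.3 t 29.74 du 67.87
cmd 2.05 T 0.039 | j7 first -0.132 mean -0.037 sd 0.028 | j5 -1.415 | Fu -6.0 Fv -1.5 Fz 4.2 t 30.19 du 67.92
cmd 2.15 T 0.042 | j7 first -0.144 mean -0.049 sd 0.028 | j5 -1.425 | Fu -6.2 Fv -1.7 Fz 4.0 t 30.64 du 67.86
cmd 2.25 T 0.075 | j7 first -0.158 mean -0.064 sd 0.028 | j5 -1.439 | Fu -6.0 Fv -1.5 Fz 4.4 t 31.09 du 67.83
cmd 2.35 T 0.070 | j7 first -0.168 mean -0.074 sd 0.028 | j5 -1.449 | Fu -5.7 Fv -1.6 Fz 4.2 t 31.54 du 67.87
cmd 2.40 T 0.109 | j7 first -0.168 mean -0.122 sd 0.012 | j5 -1.479 | Fu -5.8 Fv -1.4 Fz 4.4 t 32.06 du 67.81
```

```bash
python3 - <<'E'
from h import *
np.set_printoptions(precision=2,suppress=True)
turn2(2.47,69.5,14)
turn2(2.47,67.5,6)
grip(.5);robot.hold(.1);o=robot.observe();print(o["t"],o["contact_force"],o["tcp_pos"],o["grip_width"])
p=o["tcp_pos"].copy();p[2]=200
robot.servo_line(p,feed=100)
robot.movep(p+[-60,20,100],down(0.2))
print(robot.observe()["t"],robot.observe()["contact_force"])
ci=viewer.camera_info("wrist");save(viewer.read_camera("wrist"),"w3.png")
for n in("knob_grip","rack_center","jaw","vice"): print(n,[(w(d["at"],ci),round(d["confidence"],2)) for d in viewer.pinpoint(n,"wrist")[:1]])
E
```

```text
cmd 2.47 T 0.123 | j7 first -0.177 mean -0.112 sd 0.019 | j5 -1.476 | Fu -5.9 Fv -1.9 Fz 4.3 t 32.54 du 67.87
cmd 2.47 T 0.099 | j7 first -0.093 mean -0.096 sd 0.001 | j5 -0.783 | Fu -2.3 Fv -2.2 Fz 5.2 t 32.89 du 67.72
33.65 [-1.47 -0.12  0.95] [599.69  12.58  71.99] 0.5016617512299483
35.825 [ 0.11 -0.78 -0.24]
knob_grip [(array([598.5 ,   8.15,  89.96]), 0.91)]
rack_center [(array([577.79, 119.38,  36.05]), 0.98)]
jaw [(array([584.29,  58.99,  36.11]), 0.77)]
vice [(array([592.71,  54.71,   0.06]), 0.59)]
```

View pics/w3.png

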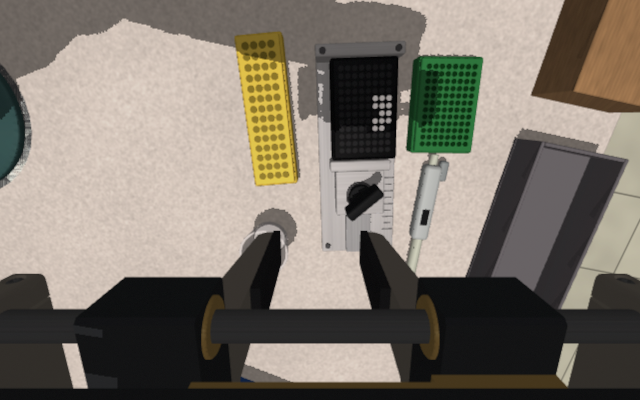

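```bash
python3 -c "
from h import *
robot.job_done()"
```

```text
the job is handed in; nothing more can be done
```

The rack is home against the end wall and the carriage is clamped there. I handed the job in at about 36 s of the 58 s allowed. No verdict is reported, so what follows rests on my own checks.

- **Sliding:** I gripped the knob's T-bar and pushed the carriage forward about 68 mm, where it came to a hard stop. I pressed it there with about 16 N.
- **Tightening:** I turned the knob clockwise to a first feel of resistance, but the wrist torque sensor was too noisy to show where the foot bit. I backed the knob off while pushing lightly and retightened it reading the last joint's torque, which is much cleaner. That showed the bite at about 1.86 rad, then a rise of about 0.11 N m per rad. I stopped at 2.47 rad, about 0.6 rad past the bite and roughly 0.07 N m over free, inside the firmly tight range.
- **Lock test:** Before the retightening, at 2.30 rad, the carriage held against a pull of about 5.6 N, where unlocked it moves at about 2 N.
- **Last picture:** After release it showed the rack square and snug between jaw and wall, with the bystanders looking undisturbed by eye; I did not measure them. The detector put the rack 66.4 mm from the vice's centre (home is 66 mm) and 113 mm from the knob (112 mm expected). The detector is only good to about 4 mm, so the hard stop is the stronger evidence.

The foot force itself could not be measured. From the turn past the bite I estimate 25 to 28 N, between the 14 N needed and the 45 N limit.

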